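# Start the ion source's clamp screw without crossing its thread

### The arm

A 7-joint arm with a two-finger parallel gripper is mounted at the origin on the work surface. World frame = base frame: x ahead of the robot, y to its left, z up, the work surface at z = 0. Lengths are in m, angles in rad, forces in N, time in s.
With the tool pointing down it reaches from about 0.425 to 0.875 m from the base axis. Payload 4.7 kg.
Tool frame: the origin (TCP) lies between the finger pads, 19 mm behind the fingertips; this is the grasp point; z points along the fingers, y is the direction in which the jaws open and shut (so a half turn about z gives the same grasp; the last joint's range is limited). The gripper opens to 85 mm and grips with 20 to 120 N. Pads are 22 mm wide; open, the fingers measure 114 mm over their backs; the gripper's body (76 mm by 85 mm) begins 54 mm behind the grasp point. The pads swing forward as they close: fully open they stand 13 mm farther back than shut.
Start: joints at [1.268, 0.321, -0.07, 1.45, 0.023, 1.371, -0.057], TCP at [0.202, -0.618, 0.25] pointing down, gripper open.
Joint ranges: [-2.86, 2.86], [-0.3, 2.09], [-1.38, 1.24], [0.06, 2.45], [-1.56, 4.7], [0.09, 2.05], [-2.69, 2.69]. Speed limits (rad/s): [2.57, 2.57, 3.14, 3.14, 3.14, 3.14, 3.14].

### API

Orientations are given as a unit quaternion [x, y, z, w].
In Python, from rig import ctrl gives the robot as it stands.
- The arm moves only by the shell command python3 -m crank 'ROWS' [FORCE]. ROWS is a JSON object of lists of equal length, an entry for each row: "offset": the shift along the tool's x, y, z as a fraction of full scale, a list of three; "rot": the turn, a rotation vector about the tool's x, y, z as a fraction of full scale, a list of three; "hand": the opening, from -1 (shut) to 1 (fully open), so that 0 is half open. A call has 1 to 10 rows; each row is the pose to reach, as a shift and turn from the pose commanded when the call began, along the tool's axes at that moment; what a row does not reach only later rows make up. Full scale, the value 1, is 1 m for a shift and 90 degrees for a turn. A row lasts 1/12 s, in which the tool goes at most 41.7 mm and 7.16 degrees, less where a joint would pass 70% of its speed; a pose out of reach is approached as far as the arm can. A call with a number of a shift or a turn outside -1 to 1 is refused whole. A call with a gripper value outside its range is refused whole. The fingers move at their own pace and stop on an object; FORCE is the grip in N (left out, the last holds). Time passes only in rows, so rows that repeat a pose let the fingers close. It gives the time, the measured TCP pose, the force and the opening at its end, in the units of the state.
- ctrl.state(): the state, without advancing time (a new reading comes with each control period).
- ctrl.read_camera(name): name is "scene" or "top" or "wrist"; returns a dict with "frame" (400x640x3 uint8, blue, green, red), "range_z" (400x640 float32, m along the optical axis (not along the pixel's ray), 0 where there is no reading), "camera_matrix" (3x3 intrinsics, pixels), "rvec" (rotation vector, rad) and "tvec" (3), from world to camera coordinates, as OpenCV has them. Camera axes: x right, y down, z forward; pixel columns grow to the right and rows downward; lengths in m; the calibration is good to about 2 mm. The wrist camera is an equidistant fisheye: a pixel r from the principal point sees the ray r / f radians off the axis. A picture is of the moment at which its call begins.
- ctrl.finish_job(): hands the job in, once; it reports no verdict.
The state is a dict: "time_s": time; "joint_positions": joint angles; "joint_vel": joint speeds; "joint_torque": joint torques, N m; "position": TCP position; "tcp_rot": TCP orientation; "ft_force": force on the tool from outside, world axes, zero at the start; "moment": the same for the moment, N m; "grip_width": opening from 0.0 (shut) to 1.0 (fully open).
Only numpy, scipy, OpenCV 4.12 (cv2) and the standard library are available. Lean on these libraries where they do the work, as an engineer would, in place of code of your own. Each camera call takes 0.05 s, during which the arm holds its last target.

### The job

One of the two hex-headed clamp screws on top of the ion source housing still stands tall in its boss, not yet caught in the thread. Turn that tall screw backward (anticlockwise from above) until it drops at the start of the thread, then turn it forward (clockwise) one turn from there, so that it is started but not run down, and finish with the gripper still holding its head. Do not knock over or push away the solvent bottle, the beaker or the vial.

Things in the scene. Friction and masses are not known exactly. Their poses are not given: they have to be found in the camera images.
- housing: Ion source housing, fixed to the bench: teal block with aluminium top plate 65 mm above the bench, on a grey foot 130 (x) x 240 (y) x 10 mm. Origin: centre of its underside, z up. Two steel bosses stand on the top plate on its y axis, 75 mm either side of the middle (either may hold the tall screw); an inlet fitting 18 mm high, 22 mm wide, stands at the middle.
- boss: Threaded steel boss of the tall screw: round tube, outside diameter 36 mm, 30 mm high, fixed on the top plate. Origin: centre of its underside, 65 mm above the bench, z up along the thread; its yaw is arbitrary. The other boss, alike, has its screw fully home: that head rests on the boss, over 20 mm lower, and cannot turn.
- screw: The tall steel screw: hex head 24 mm across flats, 26 mm high, on a 15 mm shank. Origin: on the axis at the head's underside, 58 mm above the boss's origin when lift reads 0; z up. It stays upright. Its x axis is normal to one pair of flats (others at +-60 degrees). Forward is clockwise from above. It takes about 0.02 N m to turn and stays where it is left.
- boss_mouth (a point): Centre of the boss's mouth, 30 mm above its origin; fixed. Coarse right-hand thread, pitch 6 mm. The screw starts resting on top of the first thread 1.4 to 2.8 rad (hidden) forward of the thread's start. Turned backward it climbs 1 mm a radian, passes the start and drops 6 mm; turned forward from there it runs into the thread. Further backward it climbs and drops again each turn.
- screw_grip (a point): On the screw's axis at half the height of its head, 13 mm above the underside: the place to grip; moves with the screw. A light spring and its weight draw the screw down with about 6 N: it drops at about 0.06 m/s once nothing holds it; between pads that press on it the head may hang, and drops when they open a little. The thread can drive it up or down through closed pads.
- lift (a joint): Height of the tall screw (m), up positive: 0 at the crest, just before the drop; -0.001 to -0.003 at the start; -0.006 just after the drop at the thread's start, -0.012 one turn further in; stopped at -0.0158 and +0.003.
- solvent: Amber glass solvent bottle with a cap, 72 mm diameter, 190 mm high, standing on the bench to one side (a bystander). Origin: centre of its underside.
- beaker: Glass beaker, 68 mm diameter, 85 mm high, standing on the bench (a bystander). Origin: centre of its underside.
- vial: Small glass vial, 22 mm diameter, 34 mm high, standing on the bench close to the housing, on the robot's side (a bystander). Origin: centre of its underside.

How it is judged:
On the way, in this order (a step that is already met when the one before it is completed fails the run):
1. the tall screw is turned backward up to the crest of the thread's start (lift above -0.9 mm) (value of joint lift above -0.0009 m).
2. past the crest it drops (falls faster than 10 mm/s, below lift -3.2 mm) (value of joint lift below -0.0032 m and velocity of joint lift below -0.01 m/s).
3. it is turned forward into the thread, about one turn (lift between -9.9 and -13.8 mm) (value of joint lift between -0.0138 and -0.0099 m), for 0.2 s.
At the end, for the whole second after the job is handed in: The tall screw is started by about one turn: lift between -9.9 and -13.8 mm (0.65 to 1.3 turns after the drop), not moving up or down (under 3 mm/s), and the fingers hold its head: over 8 N between fingers and screw, TCP within 25 mm of screw_grip (all of step 3 and velocity of joint lift between -0.003 and 0.003 m/s and contact force between the fingers and screw above 8 N and distance between the grasp point and screw_grip below 0.025 m); the arm keeps its last pose, push and grip.
It fails at once if the screw is run down (lift below -15 mm) (value of joint lift below -0.015 m).
It fails at once if the solvent bottle, the beaker or the vial is pushed away or knocked over (distance of any of solvent, beaker, vial from where it was at the start of the episode above 0.03 m or angle between any of solvent, beaker, vial's own z axis and vertical above 0.5 rad).
It also fails if it takes over 67 s, if anything falls off the work surface, if the arm or the gripper's body presses on something with over 40 N, if the wrist force passes 120 N, or if a joint passes its speed limit or range.

## Working session

There is one attempt and no reset: what is moved stays moved. The work goes in short steps, Python scripts to look and compute and a shell command to move; the robot and the scene stay as the last step left them, time stands still between calls to the robot, and variables do not carry over. Pictures are saved under pics/ and viewed, and the job is handed in when it is done.

```bash
ls; mkdir -p pics
python3 - <<'E'
from rig import ctrl
import cv2
s=ctrl.state();print(s)
for n in("scene","top","wrist"):
    c=ctrl.read_camera(n);cv2.imwrite(f"pics/{n}0.png",c["frame"]);print(n,c["camera_matrix"].tolist(),c["rvec"],c["tvec"])
    import numpy as np;np.savez(f"pics/{n}0.npz",**c)
E
```

```text
pics
{'time_s': 0.0, 'joint_positions': array([ 1.26811297,  0.32180628, -0.07009218,  1.45168116,  0.02253508,
        1.37082858, -0.05688661]), 'joint_vel': array([ 9.85051216e-04, -9.27685008e-04,  8.10184896e-04,  6.19601576e-05,
        5.03863246e-04, -5.68053896e-04, -3.76426568e-04]), 'joint_torque': array([-2.06278924e-04, -4.93574917e+01, -3.82403377e-01, -3.14327967e+01,
        1.28419680e-02,  1.14387894e-02, -9.44478927e-06]), 'position': array([ 0.20230065, -0.61717291,  0.24893129]), 'tcp_rot': array([ 9.87478765e-01,  1.57749012e-01, -1.70077006e-04, -9.53786411e-04]), 'ft_force': array([-0.67606653,  0.74655974,  0.09398679]), 'moment': array([ 0.01622405, -0.04142154,  0.03370709]), 'grip_width': 1.0007497444788773}
scene [[368.3433952810048, 0.0, 316.602701174712], [0.0, 368.3433952810048, 200.15567565166162], [0.0, 0.0, 1.0]] [ 1.98341807  1.60202174 -0.5424604 ] [-0.11697834 -0.30798212  1.45271208]
top [[365.0332555524247, 0.0, 321.88339227485017], [0.0, 365.0332555524247, 198.32611474343048], [0.0, 0.0, 1.0]] [ 2.16450127 -2.1235646   0.16398401] [0.0157628  0.52481191 1.15292967]
wrist [[309.70691628693146, 0.0, 322.88647176268285], [0.0, 309.70691628693146, 193.254283246712], [0.0, 0.0, 1.0]] [-2.35719688  1.70729449  0.23882289] [-0.64964721 -0.03456454  0.37792922]
```

View pics/top0.png

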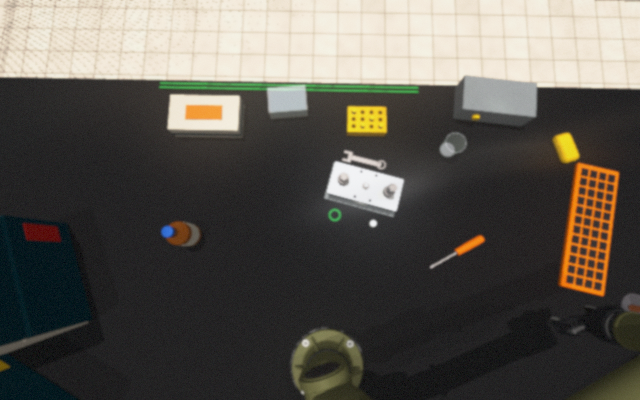

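View pics/scene0.png

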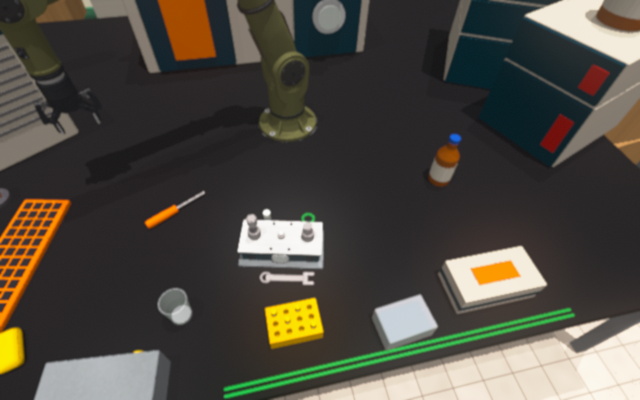

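View pics/wrist0.png

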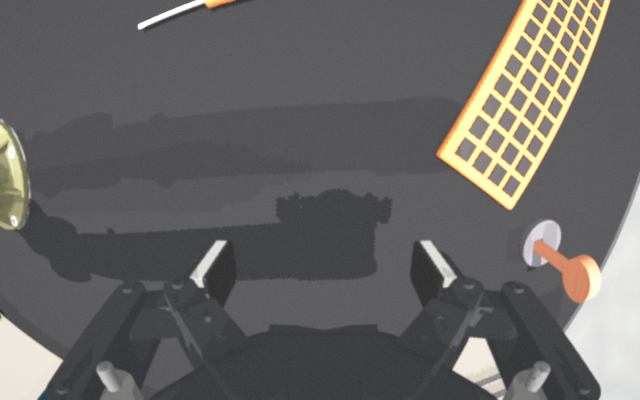

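Top: housing plate is around (365,188), its bosses at (343,178) and (391,190), the vial at (373,223), the beaker at (453,145) and the bottle at (180,234). The right boss (left one in scene, about (252,222)) looks taller. I'll check this with depth.

```bash
cat > h.py <<'E'
import numpy as np,cv2
from scipy.spatial.transform import Rotation as R
def cloud(c):
    K=c["camera_matrix"];z=c["range_z"];v,u=np.mgrid[:400,:640]
    p=np.stack([(u-K[0,2])/K[0,0]*z,(v-K[1,2])/K[1,1]*z,z],-1)
    M=R.from_rotvec(np.ravel(c["rvec"])).as_matrix()
    return (p-np.ravel(c["tvec"]))@M, z>0
def ray(c,u,v,h):
    K=c["camera_matrix"];M=R.from_rotvec(np.ravel(c["rvec"])).as_matrix()
    d=np.array([(u-K[0,2])/K[0,0],(v-K[1,2])/K[1,1],1])@M; o=-np.ravel(c["tvec"])@M
    return o+d*(h-o[2])/d[2]
E
python3 - <<'E'
from h import *
for n in("top","scene"):
    c=np.load(f"pics/{n}0.npz");P,ok=cloud(c)
    x,y,z=P[...,0],P[...,1],P[...,2]
    if n=="top": roi=(slice(155,220),slice(320,410))
    else: roi=(slice(205,272),slice(230,330))
    m=np.zeros_like(ok);m[roi]=True;m&=ok
    for lo,hi in((.05,.08),(.09,.11),(.115,.126),(.126,.16)):
        q=m&(z>lo)&(z<hi)
        n_,l,st,ce=cv2.connectedComponentsWithStats(q.astype(np.uint8))
        for i in range(1,n_):
            if st[i,4]>4: print(n,lo,st[i].tolist(),np.median(P[l==i],0).round(4),(P[l==i].min(0)).round(3),(P[l==i].max(0)).round(3))
    im=c["frame"][roi];cv2.imwrite(f"pics/{n}z.png",cv2.resize(im,None,fx=8,fy=8,interpolation=cv2.INTER_CUBIC)[:600])
c=np.load("pics/top0.npz")
print("vial",ray(c,373,223.5,.034))
E
```

```text
top 0.05 [326, 162, 78, 50, 2117] [ 0.5612 -0.1088  0.0657] [ 0.484 -0.235  0.05 ] [0.642 0.013 0.08 ]
top 0.09 [337, 173, 12, 11, 48] [ 0.5729 -0.0326  0.0964] [ 0.565 -0.055  0.091] [ 0.597 -0.02   0.109]
top 0.09 [384, 185, 11, 11, 48] [ 0.5393 -0.1765  0.095 ] [ 0.53  -0.199  0.09 ] [ 0.562 -0.167  0.104]
top 0.115 [340, 172, 8, 9, 50] [ 0.582  -0.0377  0.122 ] [ 0.57  -0.05   0.118] [ 0.595 -0.028  0.126]
top 0.126 [387, 184, 10, 9, 71] [ 0.5433 -0.182   0.1481] [ 0.533 -0.195  0.126] [ 0.555 -0.17   0.154]
scene 0.05 [238, 220, 84, 38, 2349] [ 0.5796 -0.1122  0.0653] [ 0.491 -0.234  0.05 ] [0.648 0.01  0.08 ]
scene 0.09 [247, 226, 13, 11, 83] [ 0.5556 -0.1832  0.0951] [ 0.537 -0.201  0.09 ] [ 0.567 -0.167  0.11 ]
scene 0.09 [301, 229, 13, 9, 70] [ 0.5963 -0.0407  0.0958] [ 0.576 -0.056  0.09 ] [ 0.604 -0.022  0.109]
scene 0.115 [248, 223, 10, 5, 11] [ 0.5593 -0.182   0.1235] [ 0.55  -0.195  0.12 ] [ 0.562 -0.17   0.125]
scene 0.115 [303, 222, 10, 10, 69] [ 0.5893 -0.039   0.1219] [ 0.573 -0.051  0.115] [ 0.6   -0.027  0.125]
scene 0.126 [246, 215, 11, 12, 106] [ 0.555  -0.1835  0.146 ] [ 0.536 -0.197  0.127] [ 0.563 -0.17   0.151]
vial [ 0.44574286 -0.14186863  0.034     ]
```

Run:
```python
import cv2
a=cv2.imread("pics/topz.png");print(a.shape)
```

```text
(520, 720, 3)
```

View pics/topz.png

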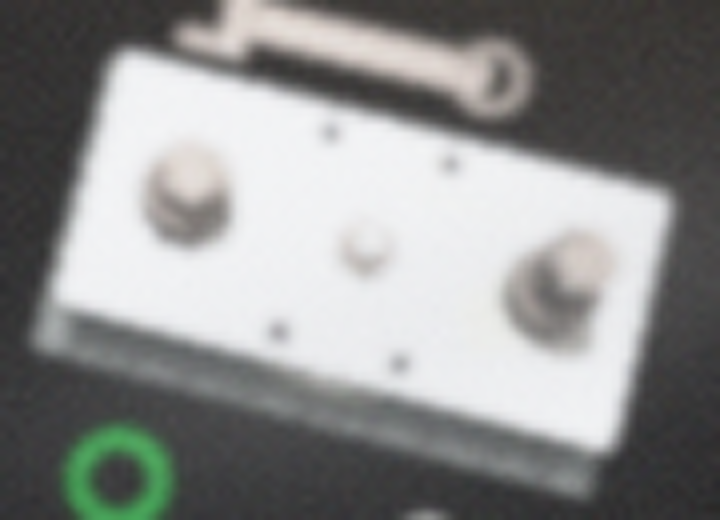

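```bash
python3 - <<'E'
from h import *
c=np.load("pics/wrist0.npz");M=R.from_rotvec(np.ravel(c["rvec"])).as_matrix();o=-np.ravel(c["tvec"])@M
T=R.from_quat([.98748,.15775,-.00017,-.00095]).as_matrix()
p=np.array([.2023,-.6172,.2489]);print(o,T.T@(o-p)); print(T.T@M.T)
print(T.T@(np.array([.546,-.183,.25])-p))
E
python3 -m crank '{"offset":[[0.035,-0.023,0],[0.069,-0.046,0],[0.104,-0.069,0],[0.139,-0.092,0],[0.173,-0.114,0],[0.208,-0.137,0],[0.242,-0.16,0],[0.277,-0.183,0],[0.311,-0.205,0],[0.323,-0.213,0]],"rot":[[0,0,0],[0,0,0],[0,0,0],[0,0,0],[0,0,0],[0,0,0],[0,0,0],[0,0,0],[0,0,0],[0,0,0]],"hand":[1,1,1,1,1,1,1,1,1,1]}' 30
```

```text
[ 0.268569   -0.59644284  0.37174364] [ 0.06943324  0.00068491 -0.12284769]
[[-3.22169766e-06 -9.62418024e-01 -2.71572360e-01]
 [ 9.99999985e-01  4.37112932e-05 -1.66770411e-04]
 [ 1.72373628e-04 -2.71572357e-01  9.62418010e-01]]
[ 0.46186875 -0.3055119  -0.00052705]
time_s: 0.98
position: [0.4473, -0.3078, 0.2502]
tcp_rot: [0.987, 0.162, 0.001, -0.001]
ft_force: [0.1, 0.7, -0.4]
grip_width: 1.002
```

```bash
python3 -m crank '{"offset":[[0.034,-0.022,0],[0.068,-0.045,0],[0.1,-0.068,0],[0.13,-0.088,0],[0.139,-0.092,0],[0.139,-0.092,0],[0.139,-0.092,0]],"rot":[[0,0,0],[0,0,0],[0,0,0],[0,0,0],[0,0,0],[0,0,0],[0,0,0]],"hand":[1,1,1,1,1,1,1]}'
python3 - <<'E'
from h import *
from rig import ctrl
c=ctrl.read_camera("wrist");np.savez("pics/w1.npz",**c);cv2.imwrite("pics/w1.png",c["frame"]);s=ctrl.state();print(s["joint_positions"],s["position"],s["ft_force"])
E
```

```text
time_s: 1.57
position: [0.5463, -0.184, 0.2495]
tcp_rot: [0.987, 0.158, -0.001, 0.0]
ft_force: [0.0, -0.9, -0.2]
grip_width: 1.001
[ 0.67978263  0.19392765 -0.4542841   1.62669631  0.08806645  1.34224046
 -1.04255725] [ 0.54563418 -0.18534103  0.24956455] [ 0.02410748 -0.22746077 -0.12969554]
```

View pics/w1.png

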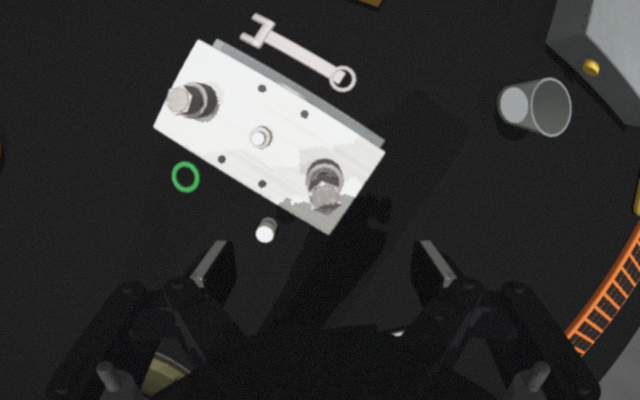

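The wrist view shows the tall head at about (323,195), just ahead of the fingers, and the vial at (265,230). I'll zoom in for the hex yaw.

```bash
cat >> h.py <<'E'
def wcloud(c):
    K=c["camera_matrix"];z=c["range_z"];v,u=np.mgrid[:400,:640]
    a=(u-K[0,2])/K[0,0];b=(v-K[1,2])/K[1,1];r=np.hypot(a,b);k=np.tan(r)/np.maximum(r,1e-9)
    p=np.stack([a*k*z,b*k*z,z],-1);M=R.from_rotvec(np.ravel(c["rvec"])).as_matrix()
    return (p-np.ravel(c["tvec"]))@M, z>0
def wray(c,uv,h):
    K=c["camera_matrix"];M=R.from_rotvec(np.ravel(c["rvec"])).as_matrix()
    uv=np.atleast_2d(uv).astype(float);a=(uv-K[:2,2])/K[0,0];r=np.linalg.norm(a,axis=1,keepdims=True)
    d=np.hstack([a*np.sin(r)/np.maximum(r,1e-9),np.cos(r)])@M;o=-np.ravel(c["tvec"])@M
    return o+d*((h-o[2])/d[:,2])[:,None]
E
python3 - <<'E'
from h import *
c=np.load("pics/w1.npz");P,ok=wcloud(c);roi=(slice(150,222),slice(285,375))
z=P[...,2]
for lo,hi in((.05,.08),(.085,.11),(.13,.16)):
    m=np.zeros_like(ok);m[roi]=1;m&=ok&(z>lo)&(z<hi);q=P[m];print(lo,len(q),np.median(q,0),q.min(0),q.max(0))
ims=c["frame"][roi];cv2.imwrite("pics/w1z.png",cv2.resize(ims,None,fx=8,fy=8,interpolation=cv2.INTER_CUBIC))
q=P[m];h,e=np.histogram(q[:,2],bins=np.arange(.13,.16,.002));print(h)
print(R.from_rotvec(np.ravel(c["rvec"])).as_matrix())
E
```

```text
0.05 3730 [ 0.54899568 -0.18560581  0.06377015] [ 0.49357654 -0.23158815  0.06102487] [ 0.58869686 -0.13966369  0.079662  ]
0.085 551 [ 0.55635217 -0.18142381  0.09297439] [ 0.53559944 -0.2026106   0.08506755] [ 0.56641587 -0.16698111  0.09992679]
0.13 951 [ 0.55015833 -0.1845293   0.14658318] [ 0.53569067 -0.19880815  0.13010141] [ 0.56096453 -0.17085956  0.14933214]
[ 13  19  17  18  10  22  20 214 565  53   0   0   0   0]
[[ 3.12569932e-01 -9.49894651e-01 -4.35298345e-04]
 [-9.13859302e-01 -3.00837193e-01  2.72686926e-01]
 [-2.59154806e-01 -8.48359325e-02 -9.62102724e-01]]
```

View pics/w1z.png

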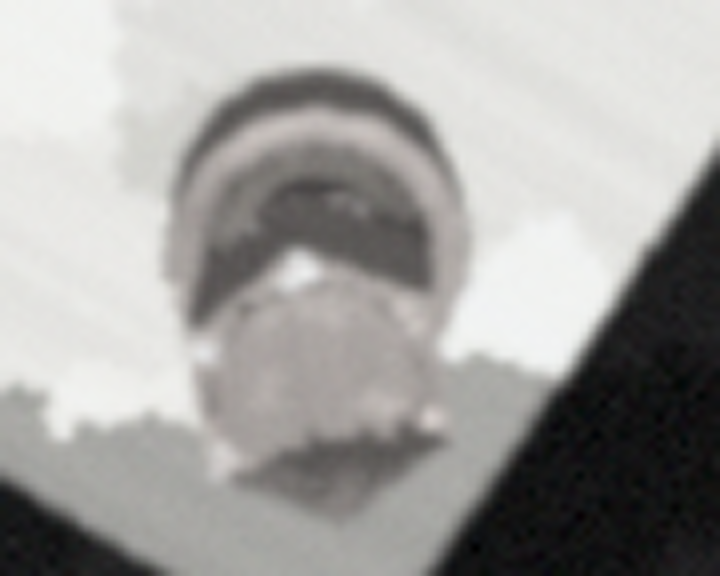

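Run:
```python
from h import *
c=np.load("pics/w1.npz");P,ok=wcloud(c);z=P[...,2]
m=np.zeros_like(ok);m[150:222,285:375]=1
for lo in(.142,.144,.145):
    t=m&(z>lo)
    cs,_=cv2.findContours(t.astype(np.uint8),cv2.RETR_EXTERNAL,cv2.CHAIN_APPROX_NONE);k=max(cs,key=cv2.contourArea)[:,0,:]
    q=wray(c,k,.147)[:,:2]
    hull=cv2.convexHull(q.astype(np.float32))[:,0]
    W=[]
    for th in range(0,60,3):
        w=[]
        for a in(0,60,120):
            d=np.array([np.cos(np.radians(th+a)),np.sin(np.radians(th+a))]);s=hull@d;w.append(np.ptp(s))
        W.append(np.mean(w)*1000)
    print(lo,t.sum(),cv2.minEnclosingCircle(hull),np.round(W,1))
# corner rays, zoom/8+roi
kp=np.array([[300,265],[205,350],[220,470],[435,415],[415,315],[340,518]])/8+[285-.44,150-.44]
q=wray(c,kp,.147)[:,:2];print(q.round(4));print(np.linalg.norm(q[:,None]-q[None],axis=2).round(4))
b=m*0
```

```text
0.142 881 ((0.5487575531005859, -0.18470323085784912), 0.014163405634462833) [25.1 25.4 25.8 26.3 26.7 27.1 27.4 27.6 27.7 27.8 27.8 27.7 27.5 27.3
 27.  26.6 26.1 25.7 25.3 25.1]
0.144 861 ((0.5487575531005859, -0.18470323085784912), 0.014163405634462833) [24.9 25.3 25.8 26.2 26.5 26.9 27.1 27.4 27.5 27.6 27.6 27.5 27.3 27.1
 26.8 26.4 26.  25.6 25.2 24.9]
0.145 824 ((0.5483922362327576, -0.18482282757759094), 0.013784394599497318) [24.8 25.1 25.3 25.6 25.9 26.2 26.5 26.7 26.8 26.9 26.9 26.9 26.7 26.5
 26.3 25.9 25.6 25.3 24.9 24.7]
[[ 0.5595 -0.1796]
 [ 0.5488 -0.1736]
 [ 0.5379 -0.1786]
 [ 0.5496 -0.1964]
 [ 0.5583 -0.1914]
 [ 0.5368 -0.1911]]
[[0.     0.0122 0.0216 0.0195 0.0119 0.0254]
 [0.0122 0.     0.012  0.0228 0.0201 0.0212]
 [0.0216 0.012  0.     0.0213 0.0241 0.0125]
 [0.0195 0.0228 0.0213 0.     0.0101 0.0138]
 [0.0119 0.0201 0.0241 0.0101 0.     0.0214]
 [0.0254 0.0212 0.0125 0.0138 0.0214 0.    ]]
```

```bash
python3 -m crank '{"offset":[[0.0025,0,0],[0.0025,0,0],[0.0025,0,0],[0.0025,0,0],[0.0025,0,0],[0.0025,0,0],[0.0025,0,0],[0.0025,0,0],[0.0025,0,0],[0.0025,0,0]],"rot":[[0,0,0.078],[0,0,0.156],[0,0,0.234],[0,0,0.312],[0,0,0.39],[0,0,0.468],[0,0,0.546],[0,0,0.624],[0,0,0.702],[0,0,0.78]],"hand":[1,1,1,1,1,1,1,1,1,1]}'
python3 -m crank '{"offset":[[0,0,0],[0,0,0],[0,0,0],[0,0,0],[0,0,0],[0,0,0],[0,0,0],[0,0,0],[0,0,0],[0,0,0]],"rot":[[0,0,0.078],[0,0,0.156],[0,0,0.234],[0,0,0.312],[0,0,0.39],[0,0,0.468],[0,0,0.546],[0,0,0.624],[0,0,0.702],[0,0,0.78]],"hand":[1,1,1,1,1,1,1,1,1,1]}'
python3 -m crank '{"offset":[[0,0,0],[0,0,0],[0,0,0],[0,0,0],[0,0,0],[0,0,0],[0,0,0],[0,0,0]],"rot":[[0,0,0.078],[0,0,0.156],[0,0,0.234],[0,0,0.312],[0,0,0.319],[0,0,0.319],[0,0,0.319],[0,0,0.319]],"hand":[1,1,1,1,1,1,1,1]}'
python3 - <<'E'
from h import *
from rig import ctrl
c=ctrl.read_camera("wrist");np.savez("pics/w2.npz",**c);cv2.imwrite("pics/w2.png",c["frame"]);s=ctrl.state();print(s["joint_positions"],s["position"],s["ft_force"])
T=R.from_quat(s["tcp_rot"]).as_matrix();print(T,np.degrees(np.arctan2(T[1,1],T[0,1])))
P,ok=wcloud(c);z=P[...,2]
t=ok&(z>.144)&(z<.155)&(np.hypot(P[...,0]-.548,P[...,1]+.185)<.025)
cs,_=cv2.findContours(t.astype(np.uint8),cv2.RETR_EXTERNAL,cv2.CHAIN_APPROX_NONE);k=max(cs,key=cv2.contourArea)[:,0,:]
hull=cv2.convexHull(wray(c,k,.147)[:,:2].astype(np.float32))[:,0]
W=[np.mean([np.ptp(hull@np.array([np.cos(np.radians(th+a)),np.sin(np.radians(th+a))])) for a in(0,60,120)])*1e3 for th in range(0,60,3)]
print(t.sum(),cv2.minEnclosingCircle(hull),np.round(W,1),k.mean(0),np.median(z[t]))
u,v=k.mean(0).astype(int);cv2.imwrite("pics/w2z.png",cv2.resize(c["frame"][max(v-40,0):v+40,u-50:u+50],None,fx=6,fy=6,interpolation=cv2.INTER_CUBIC))
E
```

```text
time_s: 2.45
position: [0.5475, -0.1859, 0.25]
tcp_rot: [0.896, -0.443, -0.0, 0.001]
ft_force: [0.1, 0.5, -0.8]
grip_width: 0.999
time_s: 3.28
position: [0.545, -0.188, 0.2372]
tcp_rot: [-0.699, 0.714, 0.024, -0.007]
ft_force: [0.5, -1.0, -2.8]
grip_width: 0.999
time_s: 3.95
position: [0.5501, -0.2809, 0.1852]
tcp_rot: [-0.529, 0.848, 0.04, 0.001]
ft_force: [-0.9, -0.3, 0.6]
grip_width: 0.999
[-0.41161022  0.63286108  1.24186409  1.5939504  -0.62084312  1.43909009
 -2.69084572] [ 0.54996336 -0.28079647  0.18492925] [-1.25425609 -0.57107665 -0.24071544]
[[-0.44062902 -0.89678423 -0.04030022]
 [-0.89658139  0.43741178  0.069374  ]
 [-0.04458572  0.06670062 -0.99677637]] 153.99892202178916
271 ((0.5431407690048218, -0.19008460640907288), 0.013001329265534878) [18.7 18.8 18.9 19.  19.2 19.3 19.4 19.5 19.6 19.6 19.6 19.5 19.4 19.3
 19.4 19.4 19.3 19.2 19.  18.8] [385.91176471 326.13235294] 0.1464415198892347
```

The turn went toward q7's negative limit, because joint 7's sign is opposite to what I inferred. The arm drifted off, but high and with nothing touched. I'll work out the way back, aiming for a yaw with room to turn backward.

```bash
cat >> h.py <<'E'
def need(s,p,Y):
    y=np.array([np.cos(np.radians(Y)),np.sin(np.radians(Y)),0]);z=np.array([0,0,-1.]);D=np.stack([np.cross(y,z),y,z],1)
    T=R.from_quat(s["tcp_rot"]).as_matrix()
    print("t",s["time_s"],"q",np.round(s["joint_positions"],2),"pos",np.round(s["position"],4),"ft",np.round(s["ft_force"],1),"mz",round(s["moment"][2],2),"w",round(s["grip_width"],3),"yaw",np.degrees(np.arctan2(T[1,1],T[0,1])).round(1))
    print("off",(T.T@(np.array(p)-s["position"])).round(4),"rot",(R.from_matrix(T.T@D).as_rotvec()/(np.pi/2)).round(4))
E
python3 - <<'E'
from h import *
from rig import ctrl
need(ctrl.state(),[.548,-.1845,.25],-121)
E
```

```text
t 4.0 q [-0.41  0.63  1.24  1.59 -0.62  1.44 -2.69] pos [ 0.55   -0.2808  0.1849] ft [-1.3 -0.6 -0.2] mz 0.0 w 1.003 yaw 154.0
off [-0.0884  0.0482 -0.0581] rot [ 0.0133  0.0546 -0.9449]
```

View pics/w2.png

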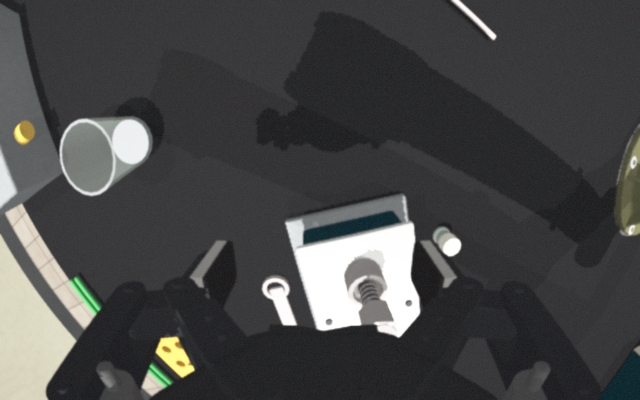

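Everything still stands: the beaker is at (105,150), the vial at (447,240) and the screw at (372,295). First I'll rise and unwind.

```bash
python3 -m crank '{"offset":[[0,0,-0.03],[0,0,-0.058],[-0.01,0.005,-0.058],[-0.02,0.01,-0.058],[-0.03,0.015,-0.058],[-0.04,0.02,-0.058],[-0.05,0.025,-0.058],[-0.06,0.03,-0.058],[-0.07,0.036,-0.058],[-0.08,0.042,-0.058]],"rot":[[0,0,-0.07],[0,0,-0.14],[0,0,-0.21],[0,0,-0.28],[0,0,-0.35],[0,0,-0.42],[0,0,-0.49],[0,0,-0.56],[0,0,-0.63],[0,0,-0.7]],"hand":[1,1,1,1,1,1,1,1,1,1]}'
python3 - <<'E'
from h import *
from rig import ctrl
need(ctrl.state(),[.548,-.1845,.25],-121)
E
```

```text
time_s: 4.83
position: [0.5513, -0.1914, 0.2511]
tcp_rot: [0.896, -0.442, -0.033, -0.024]
ft_force: [0.1, 0.2, 0.2]
grip_width: 1.001
t 4.8333 q [-0.54  0.36  1.09  1.6  -0.36  1.45 -1.89] pos [ 0.5513 -0.1914  0.2511] ft [0.1 0.2 0.2] mz -0.04 w 1.001 yaw -142.5
off [-0.0074 -0.0016  0.0017] rot [-0.0179  0.0486 -0.2383]
```

```bash
python3 -m crank '{"offset":[[-0.0037,-0.0008,0.0008],[-0.0074,-0.0016,0.0017],[-0.0074,-0.0016,0.0017],[-0.0074,-0.0016,0.0017],[-0.0074,-0.0016,0.0017],[-0.0074,-0.0016,0.0017],[-0.0074,-0.0016,0.0017],[-0.0074,-0.0016,0.0017]],"rot":[[-0.005,0.012,-0.07],[-0.009,0.024,-0.14],[-0.014,0.036,-0.21],[-0.018,0.0486,-0.238],[-0.018,0.0486,-0.238],[-0.018,0.0486,-0.238],[-0.018,0.0486,-0.238],[-0.018,0.0486,-0.238]],"hand":[1,1,1,1,1,1,1,1]}'
python3 - <<'E'
from h import *
from rig import ctrl
need(ctrl.state(),[.548,-.1845,.25],-121)
c=ctrl.read_camera("wrist");np.savez("pics/w3.npz",**c)
P,ok=wcloud(c);z=P[...,2]
t=ok&(z>.144)&(z<.155)&(np.hypot(P[...,0]-.548,P[...,1]+.185)<.025)
cs,_=cv2.findContours(t.astype(np.uint8),cv2.RETR_EXTERNAL,cv2.CHAIN_APPROX_NONE);k=max(cs,key=cv2.contourArea)[:,0,:]
hull=cv2.convexHull(wray(c,k,.147)[:,:2].astype(np.float32))[:,0]
W=[np.mean([np.ptp(hull@np.array([np.cos(np.radians(th+a)),np.sin(np.radians(th+a))])) for a in(0,60,120)])*1e3 for th in range(0,60,3)]
print(t.sum(),cv2.minEnclosingCircle(hull),np.round(W,1),k.mean(0),np.median(z[t]))
u,v=k.mean(0).astype(int);cv2.imwrite("pics/w3z.png",cv2.resize(c["frame"][max(v-40,0):v+40,u-50:u+50],None,fx=6,fy=6,interpolation=cv2.INTER_CUBIC))
E
```

```text
time_s: 5.5
position: [0.5481, -0.1855, 0.2493]
tcp_rot: [0.963, -0.271, -0.001, 0.001]
ft_force: [0.1, -1.2, 0.8]
grip_width: 1.0
t 5.5 q [-0.61  0.27  1.05  1.66 -0.23  1.35 -1.64] pos [ 0.5481 -0.1855  0.2493] ft [ 0.1 -1.2  0.8] mz 0.04 w 1.0 yaw -121.4
off [-0.0006 -0.0008 -0.0007] rot [ 0.0011  0.0008 -0.005 ]
820 ((0.5488181710243225, -0.18531668186187744), 0.013601161539554596) [24.2 24.7 25.1 25.6 25.9 26.2 26.5 26.7 26.9 27.  27.  26.9 26.8 26.6
 26.3 26.  25.5 25.1 24.6 24.2] [321.88118812 199.78217822] 0.14679369585354077
```

View pics/w3z.png

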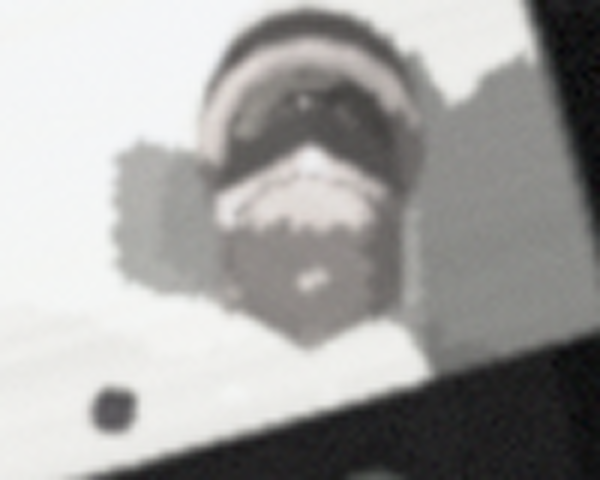

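Hex corners are at the top and bottom of the crop (around (312,155) and (308,345)), so the flats face the jaws. I'll descend and grip.

```bash
python3 -m crank '{"offset":[[-0.0005,0,0.03],[-0.0005,0,0.06],[-0.0005,0,0.085],[-0.0005,0,0.1],[-0.0005,0,0.11],[-0.0005,0,0.115],[-0.0005,0,0.115],[-0.0005,0,0.115]],"rot":[[0,0,0],[0,0,0],[0,0,0],[0,0,0],[0,0,0],[0,0,0],[0,0,0],[0,0,0]],"hand":[1,1,1,1,1,1,1,1]}' 30
python3 - <<'E'
from h import *
from rig import ctrl
need(ctrl.state(),[.5485,-.1853,.133],-121)
c=ctrl.read_camera("wrist");cv2.imwrite("pics/w4.png",c["frame"])
E
```

```text
time_s: 6.22
position: [0.5479, -0.1855, 0.1348]
tcp_rot: [0.963, -0.271, -0.0, 0.001]
ft_force: [0.2, -0.0, -0.1]
grip_width: 0.997
t 6.2167 q [-0.54  0.38  0.99  1.8  -0.35  1.15 -1.55] pos [ 0.5479 -0.1855  0.1348] ft [ 0.2 -0.  -0.1] mz -0.05 w 0.997 yaw -121.4
off [ 0.0004 -0.0005  0.0018] rot [ 0.0012  0.0002 -0.0044]
```

View pics/w4.png

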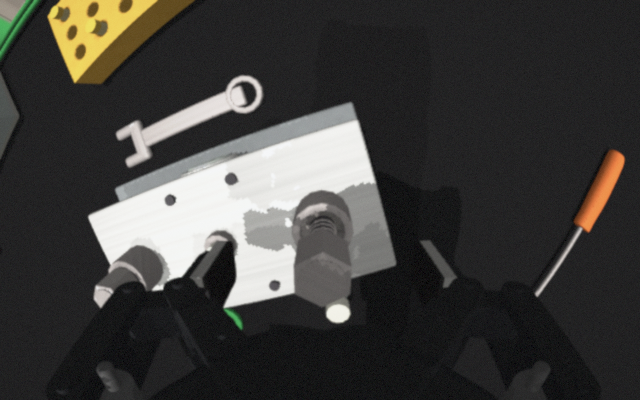

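The head (323,270) sits midway between the fingers, and nothing else is in the jaws' path. Closing.

```bash
python3 -m crank '{"offset":[[0,0,0],[0,0,0],[0,0,0],[0,0,0],[0,0,0],[0,0,0],[0,0,0],[0,0,0]],"rot":[[0,0,0],[0,0,0],[0,0,0],[0,0,0],[0,0,0],[0,0,0],[0,0,0],[0,0,0]],"hand":[-1,-1,-1,-1,-1,-1,-1,-1]}' 30
python3 - <<'E'
from h import *
from rig import ctrl
need(ctrl.state(),[.5485,-.1853,.133],-121)
E
```

```text
time_s: 6.93
position: [0.5476, -0.1849, 0.1343]
tcp_rot: [0.963, -0.27, -0.001, 0.0]
ft_force: [-1.1, 0.8, 2.0]
grip_width: 0.275
t 6.9333 q [-0.54  0.38  0.99  1.8  -0.35  1.15 -1.55] pos [ 0.5476 -0.1849  0.1343] ft [-1.1  0.8  2. ] mz 0.0 w 0.275 yaw -121.4
off [ 0.001  -0.0001  0.0013] rot [ 0.0009  0.0008 -0.0041]
```

```bash
python3 -m crank '{"offset":[[0,0,-0.0001],[0,0,-0.0002],[0,0,-0.0003],[0,0,-0.0004],[0,0,-0.0005],[0,0,-0.0006],[0,0,-0.0007],[0,0,-0.0008],[0,0,-0.0009],[0,0,-0.001]],"rot":[[0,0,-0.066],[0,0,-0.132],[0,0,-0.198],[0,0,-0.264],[0,0,-0.33],[0,0,-0.396],[0,0,-0.462],[0,0,-0.528],[0,0,-0.594],[0,0,-0.66]],"hand":[-1,-1,-1,-1,-1,-1,-1,-1,-1,-1]}'
python3 - <<'E'
from h import *
from rig import ctrl
need(ctrl.state(),[.5485,-.1853,.133],-61)
E
```

```text
time_s: 7.77
position: [0.5476, -0.1849, 0.1353]
tcp_rot: [0.97, 0.245, -0.001, 0.0]
ft_force: [0.2, 1.8, 2.4]
grip_width: 0.274
t 7.7667 q [-0.38  0.32  0.78  1.8  -0.24  1.13 -0.6 ] pos [ 0.5476 -0.1849  0.1353] ft [0.2 1.8 2.4] mz -0.11 w 0.274 yaw -61.7
off [0.0006 0.0008 0.0023] rot [-0.0002  0.0011 -0.0077]
```

```bash
python3 -m crank '{"offset":[[0,0,-0.0001],[0,0,-0.0002],[0,0,-0.0003],[0,0,-0.0003],[0,0,-0.0003]],"rot":[[0,0,-0.07],[0,0,-0.14],[0,0,-0.19],[0,0,-0.19],[0,0,-0.19]],"hand":[-1,-1,-1,-1,-1]}'
for i in 1; do python3 -m crank '{"offset":[[0,0,-0.0001],[0,0,-0.0002],[0,0,-0.0002],[0,0,-0.0002]],"rot":[[0,0,-0.065],[0,0,-0.13],[0,0,-0.13],[0,0,-0.13]],"hand":[-1,-1,-1,-1]}'; done
python3 - <<'E'
from h import *
from rig import ctrl
need(ctrl.state(),[.5485,-.1853,.133],-61)
c=ctrl.read_camera("wrist");cv2.imwrite("pics/w5.png",c["frame"][180:400,200:450]);np.savez("pics/w5.npz",**c)
c=ctrl.read_camera("scene");P,ok=cloud(c);m=(P[...,2]>.13)&(np.hypot(P[...,0]-.548,P[...,1]+.185)<.02);print(m.sum())
E
```

```text
time_s: 8.18
position: [0.5476, -0.1849, 0.1356]
tcp_rot: [0.924, 0.383, -0.001, -0.0]
ft_force: [0.5, 0.4, 3.1]
grip_width: 0.275
time_s: 8.52
position: [0.5476, -0.185, 0.1358]
tcp_rot: [0.88, 0.474, -0.001, -0.0]
ft_force: [0.0, 0.8, 3.8]
grip_width: 0.273
t 8.5167 q [-0.32  0.3   0.7   1.79 -0.21  1.13 -0.13] pos [ 0.5476 -0.185   0.1358] ft [0.  0.8 3.8] mz 0.0 w 0.273 yaw -33.4
off [0.0002 0.0009 0.0028] rot [-0.0004  0.0011  0.3066]
402
```

View pics/w5.png

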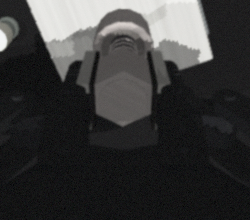

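```bash
for i in 1 ; do python3 -m crank '{"offset":[[0,0,-0.0001],[0,0,-0.0002],[0,0,-0.0002],[0,0,-0.0002]],"rot":[[0,0,-0.065],[0,0,-0.13],[0,0,-0.13],[0,0,-0.13]],"hand":[-1,-1,-1,-1]}' |grep -E "ft|pos"; done
python3 -m crank '{"offset":[[0,0,-0.0001],[0,0,-0.0002],[0,0,-0.0002],[0,0,-0.0002]],"rot":[[0,0,-0.065],[0,0,-0.13],[0,0,-0.13],[0,0,-0.13]],"hand":[-1,-1,-1,-1]}' |grep -E "ft|pos|width"
python3 -m crank '{"offset":[[0,0,-0.0001],[0,0,-0.0002],[0,0,-0.0002],[0,0,-0.0002]],"rot":[[0,0,-0.065],[0,0,-0.13],[0,0,-0.13],[0,0,-0.13]],"hand":[-1,-1,-1,-1]}' |grep -E "ft|pos|width"
```

```text
position: [0.5476, -0.1849, 0.136]
ft_force: [-0.4, 1.5, 3.6]
position: [0.5476, -0.185, 0.1361]
ft_force: [0.7, 2.1, 3.9]
grip_width: 0.276
position: [0.5476, -0.1849, 0.1352]
ft_force: [5.5, -0.4, -6.7]
grip_width: 0.274
```

Fz flipped from +3.9 to −6.7 N after about 2.05 ± 0.1 rad. The screw is past the crest and hanging in the pads. I'll turn a touch more, open a little and let it drop.

```bash
python3 -m crank '{"offset":[[0,0,0],[0,0,0],[0,0,0],[0,0,0],[0,0,0],[0,0,0]],"rot":[[0,0,-0.05],[0,0,-0.05],[0,0,-0.05],[0,0,-0.05],[0,0,-0.05],[0,0,-0.05]],"hand":[-1,-1,-0.2,-0.2,-0.2,-0.2]}'
python3 - <<'E'
from h import *
from rig import ctrl
need(ctrl.state(),[.5485,-.1853,.129],-1)
c=ctrl.read_camera("wrist");cv2.imwrite("pics/w6.png",c["frame"][180:400,200:450]);np.savez("pics/w6.npz",**c)
P5,o5=wcloud(np.load("pics/w5.npz"))
for P,ok in((P5,o5),wcloud(c)):
    z=P[...,2];m=ok&(np.hypot(P[...,0]-.548,P[...,1]+.185)<.008)&(z>.11);print(m.sum(),np.median(z[m]),np.percentile(z[m],[10,90]))
E
```

```text
time_s: 10.12
position: [0.547, -0.1855, 0.1364]
tcp_rot: [0.667, 0.745, -0.001, -0.001]
ft_force: [-0.5, 0.4, -0.3]
grip_width: 0.401
t 10.1167 q [-0.23  0.28  0.59  1.79 -0.17  1.12  0.53] pos [ 0.547  -0.1855  0.1364] ft [-0.5  0.4 -0.3] mz -0.05 w 0.401 yaw 6.3
off [0.     0.0016 0.0074] rot [-0.0018  0.0006  0.0812]
977 0.14858752258809352 [0.14791081 0.149264  ]
932 0.14342140766554584 [0.14273163 0.14415912]
```

View pics/w6.png

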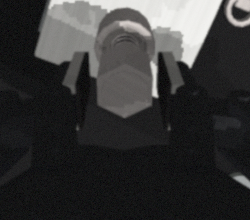

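The head top dropped from 0.1486 to 0.1434 m, so lift ≈ −5.7 mm. This is just past the start and matches about 0.2 rad of overshoot. Next I'll open further, lower 6 mm, step back 60° around the head, and regrip.

```bash
python3 -m crank '{"offset":[[0,0,0],[0,0,0.003],[0,0,0.006],[0,0,0.006],[0,0,0.006],[0,0,0.006],[0,0,0.006],[0,0,0.006],[0,0,0.006],[0,0,0.006]],"rot":[[0,0,0],[0,0,0],[0,0,-0.07],[0,0,-0.14],[0,0,-0.21],[0,0,-0.28],[0,0,-0.35],[0,0,-0.42],[0,0,-0.49],[0,0,-0.56]],"hand":[0.1,0.1,0.1,0.1,0.1,0.1,0.1,0.1,0.1,0.1]}'
python3 -m crank '{"offset":[[0,0,0],[0,0,0],[0,0,0],[0,0,0],[0,0,0],[0,0,0],[0,0,0]],"rot":[[0,0,-0.06],[0,0,-0.107],[0,0,-0.107],[0,0,-0.107],[0,0,-0.107],[0,0,-0.107],[0,0,-0.107]],"hand":[0.1,0.1,-1,-1,-1,-1,-1]}' 30
python3 - <<'E'
from h import *
from rig import ctrl
need(ctrl.state(),[.5485,-.1853,.129],66.3)
c=ctrl.read_camera("wrist");cv2.imwrite("pics/w7.png",c["frame"][180:400,200:450])
P,ok=wcloud(c)
z=P[...,2];m=ok&(np.hypot(P[...,0]-.548,P[...,1]+.185)<.008)&(z>.11);print(m.sum(),np.median(z[m]),np.percentile(z[m],[10,90]))
E
```

```text
time_s: 11.0
position: [0.5472, -0.1851, 0.1299]
tcp_rot: [0.283, 0.959, -0.001, -0.001]
ft_force: [-0.2, 0.4, 0.9]
grip_width: 0.552
time_s: 11.58
position: [0.5474, -0.1847, 0.1302]
tcp_rot: [0.204, 0.979, -0.0, -0.001]
ft_force: [0.1, 1.5, 1.4]
grip_width: 0.277
t 11.5833 q [-0.1   0.27  0.44  1.79 -0.13  1.11  1.54] pos [ 0.5474 -0.1847  0.1302] ft [0.1 1.5 1.4] mz -0.02 w 0.277 yaw 66.4
off [-0.0012 -0.0001  0.0012] rot [-0.0009 -0.0012  0.0013]
982 0.143484232234167 [0.14277561 0.14413858]
```

View pics/w7.png

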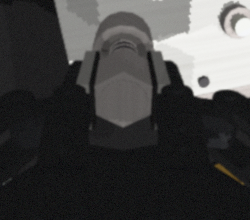

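The head is gripped square (corner towards the image bottom, (125,125) in the crop). Forward 180°, descending 1 mm per radian.

```bash
python3 -m crank '{"offset":[[0,0,0.0001],[0,0,0.0002],[0,0,0.0003],[0,0,0.0004],[0,0,0.0005],[0,0,0.0006],[0,0,0.0007],[0,0,0.0008],[0,0,0.0009],[0,0,0.001]],"rot":[[0,0,0.067],[0,0,0.134],[0,0,0.2],[0,0,0.267],[0,0,0.334],[0,0,0.4],[0,0,0.467],[0,0,0.534],[0,0,0.6],[0,0,0.667]],"hand":[-1,-1,-1,-1,-1,-1,-1,-1,-1,-1]}'
python3 -m crank '{"offset":[[0,0,0.0001],[0,0,0.0002],[0,0,0.0003],[0,0,0.0004],[0,0,0.0005],[0,0,0.0006],[0,0,0.0007],[0,0,0.0008],[0,0,0.0009],[0,0,0.001]],"rot":[[0,0,0.067],[0,0,0.134],[0,0,0.2],[0,0,0.267],[0,0,0.334],[0,0,0.4],[0,0,0.467],[0,0,0.534],[0,0,0.6],[0,0,0.667]],"hand":[-1,-1,-1,-1,-1,-1,-1,-1,-1,-1]}'
python3 - <<'E'
from h import *
from rig import ctrl
need(ctrl.state(),[.5485,-.1853,.129],-53.6)
c=ctrl.read_camera("wrist")
P,ok=wcloud(c)
z=P[...,2];m=ok&(np.hypot(P[...,0]-.548,P[...,1]+.185)<.008)&(z>.11);print(m.sum(),np.median(z[m]))
E
```

```text
time_s: 12.47
position: [0.5475, -0.1846, 0.1291]
tcp_rot: [0.668, 0.744, -0.001, -0.001]
ft_force: [2.2, 0.5, -0.8]
grip_width: 0.278
time_s: 13.3
position: [0.5478, -0.1847, 0.1282]
tcp_rot: [0.951, 0.31, -0.001, 0.0]
ft_force: [1.5, 1.5, -1.4]
grip_width: 0.275
t 13.3 q [-0.36  0.32  0.76  1.8  -0.24  1.11 -0.46] pos [ 0.5478 -0.1847  0.1282] ft [ 1.5  1.5 -1.4] mz 0.05 w 0.275 yaw -53.9
off [ 0.0002  0.0009 -0.0008] rot [-0.0001  0.001  -0.0033]
970 0.1413477361208899
```

Lift is tracking (−2.1 mm for 2.1 rad). Third 60°, then open and go back 180°.

```bash
python3 -m crank '{"offset":[[0,0,0.0001],[0,0,0.0002],[0,0,0.0003],[0,0,0.0004],[0,0,0.0005],[0,0,0.0006],[0,0,0.0007],[0,0,0.0008],[0,0,0.0009],[0,0,0.001]],"rot":[[0,0,0.067],[0,0,0.134],[0,0,0.2],[0,0,0.267],[0,0,0.334],[0,0,0.4],[0,0,0.467],[0,0,0.534],[0,0,0.6],[0,0,0.667]],"hand":[-1,-1,-1,-1,-1,-1,-1,-1,-1,-1]}'
python3 -m crank '{"offset":[[0,0,0],[0,0,0],[0,0,0],[0,0,0],[0,0,0],[0,0,0],[0,0,0]],"rot":[[0,0,0],[0,0,0],[0,0,0],[0,0,-0.07],[0,0,-0.14],[0,0,-0.21],[0,0,-0.28]],"hand":[0.1,0.1,0.1,0.1,0.1,0.1,0.1]}'
python3 -m crank '{"offset":[[0,0,0],[0,0,0],[0,0,0],[0,0,0],[0,0,0],[0,0,0],[0,0,0],[0,0,0],[0,0,0],[0,0,0]],"rot":[[0,0,-0.075],[0,0,-0.15],[0,0,-0.225],[0,0,-0.3],[0,0,-0.375],[0,0,-0.45],[0,0,-0.525],[0,0,-0.6],[0,0,-0.675],[0,0,-0.75]],"hand":[0.1,0.1,0.1,0.1,0.1,0.1,0.1,0.1,0.1,0.1]}'
python3 - <<'E'
from h import *
from rig import ctrl
need(ctrl.state(),[.5485,-.1853,.127],66.3)
c=ctrl.read_camera("wrist");cv2.imwrite("pics/w8.png",c["frame"][180:400,200:450])
P,ok=wcloud(c)
z=P[...,2];m=ok&(np.hypot(P[...,0]-.548,P[...,1]+.185)<.008)&(z>.11);print(m.sum(),np.median(z[m]))
E
```

```text
time_s: 14.18
position: [0.5479, -0.185, 0.1273]
tcp_rot: [0.979, -0.206, -0.0, 0.001]
ft_force: [1.5, 0.6, -2.3]
grip_width: 0.275
time_s: 14.77
position: [0.5473, -0.1853, 0.1273]
tcp_rot: [1.0, 0.018, -0.001, 0.0]
ft_force: [0.7, -0.1, 0.5]
grip_width: 0.553
time_s: 15.6
position: [0.5472, -0.1854, 0.1274]
tcp_rot: [0.822, 0.57, -0.001, -0.0]
ft_force: [-0.5, -0.2, 0.0]
grip_width: 0.553
t 15.6 q [-0.28  0.3   0.65  1.8  -0.2   1.11  0.09] pos [ 0.5472 -0.1854  0.1274] ft [-0.5 -0.2  0. ] mz 0.01 w 0.553 yaw -20.5
off [0.0005 0.0012 0.0004] rot [-1.500e-03  1.000e-04 -9.641e-01]
972 0.14031692927409561
```

View pics/w8.png

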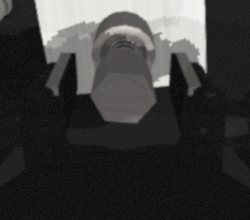

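Head at 0.1403 m (lift ≈ −8.8 mm). Turning the rest of the way back (rot −0.964) and closing.

```bash
python3 -m crank '{"offset":[[0,0,0],[0,0,0],[0,0,0],[0,0,0],[0,0,0],[0,0,0],[0,0,0],[0,0,0],[0,0,0],[0,0,0]],"rot":[[0,0,-0.075],[0,0,-0.15],[0,0,-0.225],[0,0,-0.3],[0,0,-0.375],[0,0,-0.45],[0,0,-0.525],[0,0,-0.6],[0,0,-0.675],[0,0,-0.75]],"hand":[0.1,0.1,0.1,0.1,0.1,0.1,0.1,0.1,0.1,0.1]}'
python3 -m crank '{"offset":[[0,0,0],[0,0,0],[0,0,0],[0,0,0],[0,0,0],[0,0,0],[0,0,0],[0,0,0],[0,0,0],[0,0,0]],"rot":[[0,0,-0.07],[0,0,-0.14],[0,0,-0.214],[0,0,-0.214],[0,0,-0.214],[0,0,-0.214],[0,0,-0.214],[0,0,-0.214],[0,0,-0.214],[0,0,-0.214]],"hand":[0.1,0.1,0.1,0.1,-1,-1,-1,-1,-1,-1]}' 30
python3 -m crank '{"offset":[[0,0,0.0001],[0,0,0.0002],[0,0,0.0003],[0,0,0.0004],[0,0,0.0005],[0,0,0.0006],[0,0,0.0007],[0,0,0.0008],[0,0,0.0009],[0,0,0.001]],"rot":[[0,0,0.067],[0,0,0.134],[0,0,0.2],[0,0,0.267],[0,0,0.334],[0,0,0.4],[0,0,0.467],[0,0,0.534],[0,0,0.6],[0,0,0.667]],"hand":[-1,-1,-1,-1,-1,-1,-1,-1,-1,-1]}'
python3 - <<'E'
from h import *
from rig import ctrl
need(ctrl.state(),[.5485,-.1853,.127],6.3)
c=ctrl.read_camera("wrist");cv2.imwrite("pics/w9.png",c["frame"][180:400,200:450])
P,ok=wcloud(c)
z=P[...,2];m=ok&(np.hypot(P[...,0]-.548,P[...,1]+.185)<.008)&(z>.11);print(m.sum(),np.median(z[m]))
E
```

```text
time_s: 16.48
position: [0.5472, -0.1854, 0.1273]
tcp_rot: [0.368, 0.93, -0.001, -0.001]
ft_force: [-0.6, -0.6, 0.5]
grip_width: 0.549
time_s: 17.32
position: [0.5474, -0.1849, 0.1274]
tcp_rot: [0.21, 0.978, -0.001, -0.001]
ft_force: [-0.2, 1.7, 1.9]
grip_width: 0.273
time_s: 18.15
position: [0.5475, -0.1847, 0.1263]
tcp_rot: [0.672, 0.74, -0.001, -0.001]
ft_force: [-0.0, 1.7, 4.5]
grip_width: 0.281
t 18.15 q [-0.22  0.29  0.58  1.8  -0.18  1.1   0.52] pos [ 0.5475 -0.1847  0.1263] ft [-0.   1.7  4.5] mz 0.08 w 0.281 yaw 5.5
off [-0.0007  0.0009 -0.0007] rot [-0.0012  0.0002 -0.0088]
978 0.13917881377230681
```

View pics/w9.png

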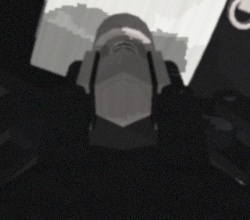

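Head top is 0.1392 m (lift ≈ −9.9 mm) and still square in the pads. Two more 60° strokes give about −12 mm.

```bash
python3 -m crank '{"offset":[[0,0,0.0001],[0,0,0.0002],[0,0,0.0003],[0,0,0.0004],[0,0,0.0005],[0,0,0.0006],[0,0,0.0007],[0,0,0.0008],[0,0,0.0009],[0,0,0.001]],"rot":[[0,0,0.067],[0,0,0.134],[0,0,0.2],[0,0,0.267],[0,0,0.334],[0,0,0.4],[0,0,0.467],[0,0,0.534],[0,0,0.6],[0,0,0.667]],"hand":[-1,-1,-1,-1,-1,-1,-1,-1,-1,-1]}'
python3 -m crank '{"offset":[[0,0,0.0001],[0,0,0.0002],[0,0,0.0003],[0,0,0.0004],[0,0,0.0005],[0,0,0.0006],[0,0,0.0007],[0,0,0.0008],[0,0,0.0009],[0,0,0.001]],"rot":[[0,0,0.067],[0,0,0.134],[0,0,0.2],[0,0,0.267],[0,0,0.334],[0,0,0.4],[0,0,0.467],[0,0,0.534],[0,0,0.6],[0,0,0.65]],"hand":[-1,-1,-1,-1,-1,-1,-1,-1,-1,-1]}'
python3 -m crank '{"offset":[[0,0,0],[0,0,0],[0,0,0],[0,0,0],[0,0,0],[0,0,0]],"rot":[[0,0,0],[0,0,0],[0,0,0],[0,0,0],[0,0,0],[0,0,0]],"hand":[-1,-1,-1,-1,-1,-1]}' 30
python3 - <<'E'
from h import *
from rig import ctrl
need(ctrl.state(),[.5485,-.1853,.124],-113)
c=ctrl.read_camera("wrist");cv2.imwrite("pics/w10.png",c["frame"][180:400,200:450])
P,ok=wcloud(c)
z=P[...,2];m=ok&(np.hypot(P[...,0]-.548,P[...,1]+.185)<.008)&(z>.11);print(m.sum(),np.median(z[m]))
c=ctrl.read_camera("scene");cv2.imwrite("pics/s10.png",c["frame"])
E
```

```text
time_s: 19.03
position: [0.5477, -0.1847, 0.1253]
tcp_rot: [0.952, 0.306, -0.001, 0.0]
ft_force: [-1.0, 1.7, 3.4]
grip_width: 0.275
time_s: 19.87
position: [0.5478, -0.1849, 0.1243]
tcp_rot: [0.98, -0.198, -0.001, 0.001]
ft_force: [-0.8, 1.5, 2.8]
grip_width: 0.274
time_s: 20.37
position: [0.5478, -0.1849, 0.1244]
tcp_rot: [0.98, -0.197, -0.001, 0.0]
ft_force: [1.6, 0.7, 2.5]
grip_width: 0.278
t 20.3667 q [-0.5   0.38  0.94  1.81 -0.34  1.12 -1.41] pos [ 0.5478 -0.1849  0.1244] ft [1.6 0.7 2.5] mz 0.02 w 0.278 yaw -112.7
off [0.0008 0.0001 0.0004] rot [0.0006 0.0006 0.0036]
975 0.13728218302080333
```

View pics/w10.png

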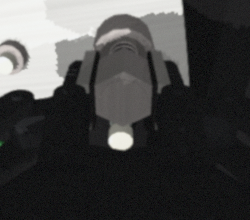

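View pics/s10.png

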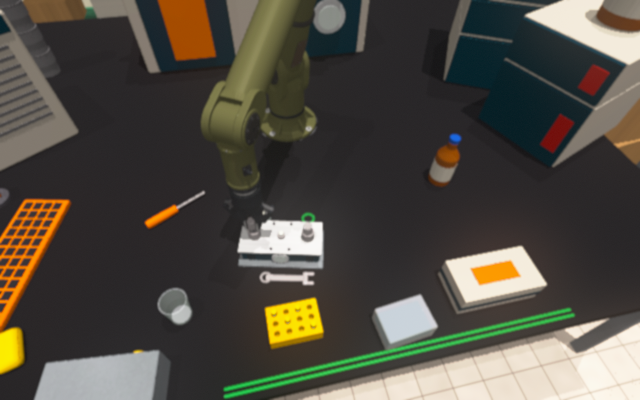

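The head top is at 0.1373 m, 11.8 mm below the crest, with the pads square on it. The bottle (445,160), beaker (175,307) and vial stand where they were. Handing in.

```bash
python3 -c "
from rig import ctrl
print(ctrl.finish_job())"
```

```text
the job is handed in; nothing more can be done
None
```

The tall screw, in the boss on the −y side, is started about one turn into its thread, and the gripper is still holding its head. I handed the job in at about 20 s; no verdict was reported.

- **Backward:** I turned it about 2.2 rad anticlockwise in total. After about 2.05 rad the vertical force on the gripper flipped from +3.9 to −6.7 N, which meant the screw had passed the crest and was hanging in the pads. I opened them a little and the head fell about 5.2 mm, to lift ≈ −5.7 mm.
- **Forward:** I turned it about 358° clockwise in two 180° gripped strokes, lowering the gripper 1 mm per radian as it went in.
- **Last checks:**
  - **Lift:** wrist depth puts it at about −11.8 mm, inside the −9.9 to −13.8 mm band. Turn count and depth agreed throughout.
  - **Grip:** the jaws stopped on the head at about 23.6 mm opening under a commanded 30 N. The TCP is within about 1 mm of the grip point.
  - **Bystanders:** the bottle and beaker looked unmoved in the last scene image, and the vial was standing in the last wrist image. I checked these by eye only.

**Two caveats:**
- **Wrong joint 7 sign:** I first turned the wrist the wrong way for joint 7. It ran to its lower limit, reading −2.6908 against −2.69, and joint 3 read 1.2419 against its 1.24 limit. The arm drifted about 10 cm sideways and 6.5 cm down before I unwound it. It touched nothing, but a strict range check could count those readings as a joint passing its range.
- **Lift velocity:** I could not read lift or its speed directly. The fall being faster than 10 mm/s is inferred from the free drop when the pads opened.

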